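# Hold the stock chest's lid at 60 degrees while its stay is fitted

### The arm

A 7-joint arm with a two-finger parallel gripper is mounted at the origin on the work surface. World frame = base frame: x ahead of the robot, y to its left, z up, the work surface at z = 0. Lengths are in m, angles in degrees, forces in N, time in s.
With the tool pointing down it reaches from about 0.425 to 0.875 m from the base axis. Payload 4.7 kg.
Tool frame: the origin (TCP) lies on the centre line of the jaws, within the pads' length; the fingertips stand 8 mm ahead of it and the grasp point (between the pads) lies 11 mm behind it; z points along the fingers, y is the direction in which the jaws open and shut (so a half turn about z gives the same grasp; the last joint's range is limited). The gripper opens to 87 mm and grips with 3 to 60 N. Pads are 19 mm wide; open, the fingers measure 117 mm over their backs; the gripper's body (75 mm by 190 mm) begins 51 mm behind the grasp point.
Start: joints at [68.245, 18.392, -4.016, 83.108, 1.295, 78.541, -3.26], TCP at [0.249, -0.6, 0.231] pointing down, gripper open.
Joint ranges: [-163.93, 163.93], [-17.29, 119.83], [-79.2, 71.16], [3.27, 140.29], [-89.18, 269.18], [5.43, 117.66], [-154.24, 154.24]. Speed limits (degrees/s): [147.25, 147.25, 180, 180, 180, 180, 180].

### API

Orientations are given as [roll, pitch, yaw] about the fixed x, y, z axes, in that order (R = Rz(yaw) Ry(pitch) Rx(roll)).
In Python, from cell import env gives the robot as it stands. The module is installed in compiled form; this text tells all that it offers.
- The arm moves only by the tool move_arm, never from a script. Its argument "steps" is a list of rows, each a list of 2 entries, a list of its own where there are three numbers: the shift along the tool's x, y, z in m, then the turn about the tool's z in rad. A call has 1 to 20 rows; each row is the pose to reach, as a shift and turn from the pose commanded when the call began, along the tool's axes at that moment; what a row does not reach only later rows make up. A row lasts 1/8 s, in which the tool goes at most 62.5 mm and 10.7 degrees, less where a joint would pass 70% of its speed; a pose out of reach is approached as far as the arm can. A call with a gripper value outside its range is refused whole. "hand" is the closure, from -1 (fully open) to 1 (shut), set as the call begins (left out, the last holds). The fingers move at their own pace and stop on an object; "squeeze" is the grip in N (left out, the last holds). Time passes only in rows, so rows that repeat a pose let the fingers close. It gives the time, the measured TCP pose, the force and the opening at its end, in the units of the state.
- env.get_obs(): the state, without advancing time (a new reading comes with each control period).
- env.read_camera(name): name is "side" or "top"; returns (picture, depth): 480x640x3 uint8, red, green, blue; 480x640 float32, m along the optical axis (not along the pixel's ray), 0 where there is no reading.
- env.calibration(name): a dict with "intrinsics" (3x3 intrinsics, pixels), "D" ([k1, k2, p1, p2, k3] as OpenCV has them; the pictures are not rectified), "position" and "orientation" of the camera in the world. Camera axes: x right, y up, looking along -z (the intrinsics and any distortion apply to the point x, -y, -z); pixel columns grow to the right and rows downward; lengths in m; the calibration is good to about 2 mm. A picture is of the moment at which its call begins. calibration takes no time and is no camera call.
- env.sign_off(): hands the job in, once; it reports no verdict.
Trained networks look in the newest picture that a camera, given by its name, has taken for a name from the list of things; names that differ only in an ending like _2 or _b are one class to them, and where a whole thing is asked for, a point or a joint stands for the part that bears it (a point fixed in the world has none). Each returns a list of dicts, best first, with "conf" (0 to 1); they miss things now and then, are a little off and sometimes report something else, mostly with a low value. They report only what shows in the picture. A call takes as long as a camera call. They do not tell look-alikes from the thing itself.
- env.cut_out(camera, query): "region" (480x640 bool, what is visible of it) and "uv" ([column, row] in pixels, amid what is visible of it).
The state is a dict: "time_s": time; "qpos": joint angles; "joint_velocities": joint speeds; "effort": joint torques, N m; "tool_pos": TCP position; "tool_rot": TCP orientation; "force": force on the tool from outside, world axes, zero at the start; "wrist_torque": the same for the moment, N m; "grip_width": finger opening in m.
Only numpy, scipy, OpenCV 4.12 (cv2) and the standard library are available. Lean on these libraries where they do the work, as an engineer would, in place of code of your own. Each camera call takes 0.05 s, during which the arm holds its last target. There are 200 camera calls.

### The job

A colleague is about to screw a new stay to the lid of the low wooden stock chest. First move the square aluminium bar that lies on the lid into the wooden tray so that it lies flat on the tray's floor, then raise the lid by its T-shaped pull and hold it still, opened 60 degrees from shut (give or take 5). The lid falls shut by itself: finish while the gripper is still holding it there, with nothing else propping it, and leave the tube and the bush that stand behind the chest where they are.

Things in the scene. Friction and masses are not known exactly. Their poses are not given: they have to be found in the camera images.
- chest: fixed low wooden chest, 180 (x) by 260 (y) by 74 mm high with its lid shut; origin at the centre of its underside on the bench; its x axis points from the front (the pull's side) to the hinge side, y along the hinge. It does not move.
- lid (a joint): angle of the chest's lid in rad: 0 shut (lid level), growing as its front edge rises, 1.047 = 60 degrees, at most 1.9. The lid is a 180 by 260 by 12 mm board of 0.5 kg (the mass varies); its hinge is free and it falls shut from anything below about 1.5 rad. About 2.5 N upwards at the pull carries it when shut. Lid top 74 mm above the bench when shut.
- pull (a point): centre of the cross-bar of the steel T-shaped pull on the middle of the lid's front edge: a round bar 36 mm long (along the chest's y) and 16 mm thick, carried 40 mm in front of the lid's front edge by a stem 12 mm wide and 8 mm thick. It moves with the lid, 220 mm from the hinge line and in one plane with it; 68 mm above the bench when shut. It can be pinched by its two ends (36 mm) from straight above, and turns between the fingers as the lid rises.
- lid_hinge (a point): middle of the lid's hinge line, 68 mm above the bench and 90 mm from the chest's centre along its x; y axis along the hinge. Fixed to the chest. At angle a the pull is at 220*cos(a) mm towards the chest's -x and 220*sin(a) mm up from here.
- bar_center (a point): centre of the loose square aluminium bar, 120 (its x) by 25 by 25 mm, 0.2 kg (varies), lying flat on the chest's lid at the start
- tray: fixed open wooden tray, 200 (x) by 150 (y) by 35 mm high, walls and floor 7 mm thick; origin at the centre of its underside on the bench. Empty at the start; to the left or right of the chest.
- crate: bystander: fixed open blue plastic crate, 190 by 140 by 70 mm high, on the other side of the chest from the tray; origin at the centre of its underside
- tube: bystander: loose upright aluminium tube, 40 mm across and 80 mm high, near a rear corner of the chest; origin at the centre of its underside
- bush: bystander: loose upright brass bush, 36 mm across and 50 mm high, near the other rear corner of the chest; origin at the centre of its underside
Mind the look-alikes: they are no part of the job. Leave any red look-alike of the part that bears bar_center alone.

How it is judged:
By the outcome, as a careful person would: the job done as asked, in the order asked, and still so for the second after the job is handed in, while the arm keeps its last pose, push and grip.
It also fails if it takes over 64 s, if anything falls off the work surface, if the arm or the gripper's body presses on something with over 40 N, if the wrist force passes 120 N, or if a joint passes its speed limit or range.

## Working session

There is one attempt and no reset: what is moved stays moved. The work goes in short steps, Python scripts to look and compute and a tool call to move; the robot and the scene stay as the last step left them, time stands still between calls to the robot, and variables do not carry over. Pictures are saved under pics/ and viewed, about 8 in all and at most 12, crops included, and the job is handed in when it is done.

Besides the shell and the picture viewer there is one more tool, called after "Emit:" by a JSON object that holds its "method" and its "body". move_arm: Moves the arm, as the interface text tells. Its arguments: {"type":"object","properties":{"steps":{"type":"array"},"hand":{"type":"number"},"squeeze":{"type":"number"}},"required":["steps"]}

```bash
mkdir -p pics
cat > h.py <<'E'
import numpy as np, cv2
from scipy.spatial.transform import Rotation as R
from cell import env
def cam(n):
    im,d=env.read_camera(n); return im,d
def world(n,uv,d):
    c=env.calibration(n);K=np.array(c["intrinsics"]);D=np.array(c["D"])
    uv=np.asarray(uv,float).reshape(-1,2)
    p=cv2.undistortPoints(uv[:,None],K,D)[:,0]
    P=np.c_[p[:,0],-p[:,1],-np.ones(len(p))]*np.asarray(d).reshape(-1,1)
    o=np.array(c["orientation"])
    Ro=R.from_euler('xyz',o,degrees=True).as_matrix() if o.size==3 else o
    return P@Ro.T+np.array(c["position"])
def cloud(n,mask,d):
    m=mask&(d>0); v,u=np.nonzero(m); return world(n,np.c_[u,v],d[m])
def rect(P):
    (c,s,a)=cv2.minAreaRect((P[:,:2]*1000).astype(np.float32)); return np.round(c,1),np.round(s,1),round(a,1)
E
python3 - <<'E'
from h import *
for n in("top","side"):
    print(n,env.calibration(n))
    im,d=cam(n); cv2.imwrite(f"pics/{n}0.png",im[:,:,::-1])
    for q in("chest","lid","pull","bar_center","tray","crate","tube","bush"):
        for r in env.cut_out(n,q)[:3]:
            P=cloud(n,r["region"],d)
            if len(P)<5: continue
            print(n,q,round(r["conf"],2),np.round(r["uv"]),len(P),"zmed/max",np.round(np.percentile(P[:,2],[5,50,98]),3),rect(P), "med",np.round(np.median(P,0),3))
print(env.get_obs())
E
```

```text
top {'intrinsics': array([[511.21012865,   0.        , 316.19593653],
       [  0.        , 511.21012865, 229.16515422],
       [  0.        ,   0.        ,   1.        ]]), 'D': array([-0.00572824,  0.        ,  0.        ,  0.        ,  0.        ]), 'position': array([0.3933714 , 0.01113966, 1.08884885]), 'orientation': array([  7.63747211,  -0.58596747, -91.55835484])}
top chest 0.73 [309. 205.] 11316 zmed/max [0.07  0.074 0.078] (array([575. ,  14.7]), array([276.5, 250.2]), 87.7) med [0.584 0.016 0.074]
top lid 0.77 [307. 198.] 10774 zmed/max [0.071 0.074 0.078] (array([574.9,  15.9]), array([282.5, 250.4]), 86.7) med [0.586 0.017 0.074]
top pull 0.68 [307. 202.] 10356 zmed/max [0.071 0.074 0.078] (array([564.2,  21.3]), array([270.6, 227.1]), 86.0) med [0.586 0.017 0.074]
top bar_center 0.78 [406. 349.] 896 zmed/max [0.002 0.024 0.029] (array([ 287.4, -185.2]), array([ 32.5, 125.9]), 45.7) med [ 0.289 -0.181  0.024]
top bar_center 0.71 [307. 214.] 814 zmed/max [0.089 0.099 0.103] (array([563.5,  12.9]), array([120.2,  28.3]), 29.7) med [0.562 0.014 0.099]
top bar_center 0.62 [
[... 2874 characters left out ...]
8 -0.015  0.073]
{'time_s': 0.9, 'qpos': array([68.24663771, 18.39053863, -4.01593419, 83.10841203,  1.29636958,
       78.54072046, -3.26071926]), 'joint_velocities': array([-0.05014777, -0.03507688, -0.04591437,  0.04361935, -0.0565714 ,
        0.10894196,  0.01441226]), 'effort': array([ 2.18032251e-04, -4.91102600e+01, -4.02888386e-01, -3.12777257e+01,
       -6.37482014e-02,  3.36625997e-02,  1.51034385e-05]), 'tool_pos': array([ 0.24935536, -0.60028464,  0.23059467]), 'tool_rot': array([1.79994462e+02, 4.17688855e-03, 2.25615727e+01]), 'force': array([ 0.73876364,  0.22079633, -0.08641454]), 'wrist_torque': array([0.02896864, 0.03785093, 0.01043421]), 'grip_width': 0.0868211254016136}
```

View pics/top0.png

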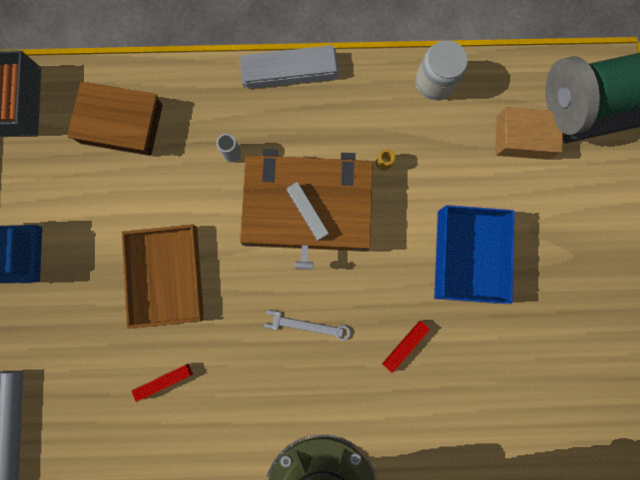

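Run:
```python
from h import *
im,d=cam("top")
cv2.imwrite("pics/crop1.png",cv2.resize(im[140:280,220:400,::-1],None,fx=4,fy=4,interpolation=cv2.INTER_CUBIC))
v,u=np.mgrid[0:480,0:640]
P=world("top",np.c_[u.ravel(),v.ravel()],d.ravel()).reshape(480,640,3)
ok=d>0
# lid plane
lid=ok&(abs(P[...,2]-.074)<.006)&(P[...,0]>.43)&(P[...,0]<.70)&(abs(P[...,1])<.2)
Q=P[lid]
main=lid&(cv2.morphologyEx(lid.astype(np.uint8),cv2.MORPH_OPEN,np.ones((25,25)))>0)
print("lid",rect(P[main]))
# pull: z 0.05-0.085 in front
pm=ok&(P[...,2]>.05)&(P[...,2]<.09)&(P[...,0]>.38)&(P[...,0]<.495)&(abs(P[...,1])<.1)
a=P[main]
print("pull",pm.sum(),rect(P[pm]),np.median(P[pm],0))
for x in np.arange(.40,.50,.01):
    s=P[pm&(P[...,0]>x)&(P[...,0]<x+.01)]
    if len(s): print(round(x,2),len(s),np.round([s[:,1].min(),s[:,1].max(),s[:,2].max()],3))
t=ok&(P[...,2]>.026)&(P[...,2]<.045)&(P[...,1]>.2)&(P[...,1]<.45)&(P[...,0]>.32)&(P[...,0]<.58)
print("tray rim",rect(P[t]))
b=ok&(P[...,2]>.09)&(P[...,2]<.11)&(abs(P[...,1])<.15)&(P[...,0]>.45)&(P[...,0]<.68)
print("bar",rect(P[b]))
```

```text
lid (array([603.1, -37.5]), array([228.6,  96.1]), 43.6)
pull 348 (array([472.8, -29.3]), array([ 44.8, 141.7]), 1.1) [0.47434292 0.01732683 0.07303342]
0.44 5 [0.008 0.015 0.075]
0.45 91 [0.007 0.041 0.08 ]
0.46 62 [0.005 0.041 0.078]
0.47 33 [0.017 0.027 0.076]
0.48 35 [-0.1    0.027  0.076]
0.49 122 [-0.1    0.026  0.079]
tray rim (array([446.9, 318.6]), array([200.6, 151.5]), 4.5)
bar (array([563.1,  14. ]), array([120.5,  25.3]), 29.6)
```

View pics/crop1.png

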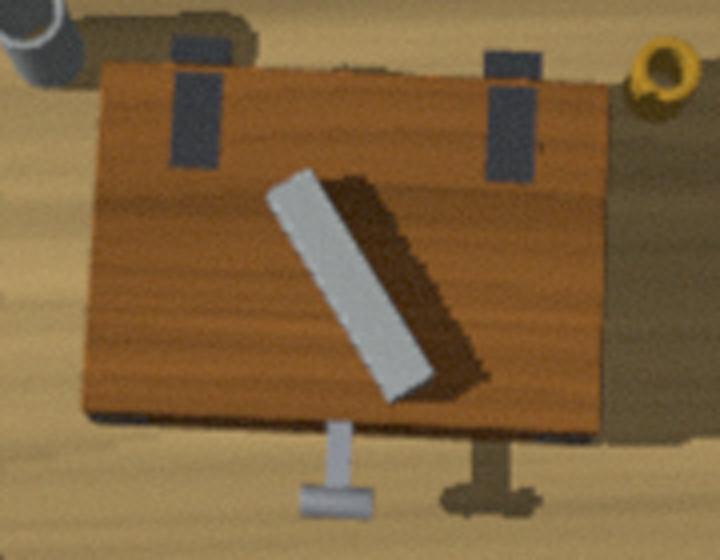

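Candidates for the bar: red bar (165,380), red bar (406,349), grey aluminium bar (307,212). Only the grey one lies on the lid, so it is the one, and the crop confirms it. The pull shows at (304,265), the tray at (163,278), the tube at (228,148) and the bush at (386,158).

Run:
```python
from h import *
im,d=cam("top")
v,u=np.mgrid[0:480,0:640]
P=world("top",np.c_[u.ravel(),v.ravel()],d.ravel()).reshape(480,640,3)
x,y,z=P[...,0],P[...,1],P[...,2]
ok=(d>0)
np.save("P0.npy",P)
box=ok&(z>.055)&(x>.49)&(x<.70)&(y>-.125)&(y<.155)
lab,n=None,0
n,lab,st,_=cv2.connectedComponentsWithStats(box.astype(np.uint8))
k=1+np.argmax(st[1:,4]); m=lab==k
print("lid+bar",st[k],rect(P[m]))
# front & rear edge fits
ys=np.arange(-.09,.13,.01)
for nm,f in(("front",lambda s:np.percentile(s,1)),("rear",lambda s:np.percentile(s,99))):
    e=[(yy+.005,f(P[m&(y>=yy)&(y<yy+.01)][:,0])) for yy in ys]
    e=np.array(e); p=np.polyfit(e[:,0],e[:,1],1); print(nm,p,np.degrees(np.arctan(-p[0])))
b=ok&(z>.062)&(z<.09)&(x>.44)&(x<.472)&(y>-.02)&(y<.06)
print("cross",b.sum(),rect(P[b]),np.percentile(P[b][:,2],[50,95]))
```

```text
lid+bar [  240   149   133   101 11542] (array([591. ,  14.1]), array([260.3, 202.6]), 86.0)
front [0.0705531  0.49628676] -4.035707591525305
rear [0.05411524 0.67887613] -3.0975537288118753
cross 167 (array([461.1,  23.2]), array([35.8, 21.9]), 88.1) [0.07363867 0.07749522]
```

Emit:
{"method": "move_arm", "body": {"steps": [[[0.02, -0.017, 0.0], -0.01], [[0.06, -0.05, 0.0], -0.02], [[0.1, -0.085, 0.01], -0.04], [[0.14, -0.12, 0.01], -0.05], [[0.18, -0.155, 0.02], -0.06], [[0.22, -0.19, 0.02], -0.07], [[0.26, -0.225, 0.03], -0.08], [[0.3, -0.26, 0.03], -0.09], [[0.34, -0.29, 0.04], -0.1], [[0.38, -0.325, 0.04], -0.11], [[0.42, -0.36, 0.05], -0.12], [[0.46, -0.39, 0.05], -0.123], [[0.5, -0.425, 0.06], -0.123], [[0.52, -0.442, 0.07], -0.123], [[0.5254, -0.4469, 0.07], -0.123], [[0.5254, -0.4469, 0.07], -0.123]], "hand": -1, "squeeze": 30}}

```text
time_s: 3.0
tool_pos: [0.5631, 0.0133, 0.1608]
tool_rot: [180.0, 0.0, 29.6]
force: [0.0, -0.4, 0.3]
grip_width: 0.087
```

The chest is yawed about -4°, and the pull is near (0.458, 0.023). I'll go down on the bar now.

Emit:
{"method": "move_arm", "body": {"steps": [[[0, 0, 0.012], 0], [[0, 0, 0.03], 0], [[0, 0, 0.048], 0], [[0, 0, 0.062], 0], [[0, 0, 0.071], 0], [[0, 0, 0.075], 0], [[0, 0, 0.0755], 0], [[0, 0, 0.0755], 0]]}}

```text
time_s: 4.0
tool_pos: [0.5635, 0.0141, 0.0855]
tool_rot: [180.0, -0.0, 29.6]
force: [-0.7, 0.6, -0.0]
grip_width: 0.0877
```

Emit:
{"method": "move_arm", "body": {"steps": [[[0, 0, 0], 0], [[0, 0, 0], 0], [[0, 0, 0], 0], [[0, 0, 0], 0], [[0, 0, 0], 0], [[0, 0, 0], 0]], "hand": 1, "squeeze": 35}}

```text
time_s: 4.75
tool_pos: [0.5631, 0.014, 0.085]
tool_rot: [180.0, 0.0, 29.6]
force: [-0.6, 0.3, -0.7]
grip_width: 0.0347
```

Emit:
{"method": "move_arm", "body": {"steps": [[[0, 0, 0], 0], [[0, 0, 0], 0], [[0, 0, 0], 0], [[0, 0, 0], 0]]}}

```text
time_s: 5.25
tool_pos: [0.5631, 0.014, 0.085]
tool_rot: [180.0, 0.0, 29.6]
force: [-0.3, -0.1, -0.2]
grip_width: 0.0248
```

Emit:
{"method": "move_arm", "body": {"steps": [[[0, 0, -0.01], 0], [[0, 0, -0.03], 0], [[0, 0, -0.055], 0], [[0, -0.01, -0.08], 0], [[0.003, -0.03, -0.1], 0.04], [[0.008, -0.06, -0.1], 0.08], [[0.014, -0.095, -0.1], 0.13], [[0.02, -0.13, -0.1], 0.18], [[0.025, -0.165, -0.1], 0.23], [[0.03, -0.2, -0.1], 0.28], [[0.036, -0.235, -0.1], 0.33], [[0.041, -0.27, -0.1], 0.38], [[0.046, -0.3, -0.1], 0.42], [[0.049, -0.318, -0.1], 0.438], [[0.0495, -0.322, -0.1], 0.438], [[0.0495, -0.322, -0.1], 0.438]]}}

```text
time_s: 7.25
tool_pos: [0.4474, 0.318, 0.1856]
tool_rot: [180.0, -0.0, 4.5]
force: [1.0, -0.4, -2.8]
grip_width: 0.0247
```

Run:
```python
from h import *
im,d=cam("side"); cv2.imwrite("pics/s1.png",im[:,:,::-1])
P0=np.load("P0.npy")
x,y,z=P0[...,0],P0[...,1],P0[...,2]
cr=(z>.03)&(z<.09)&(x>.44)&(x<.482)&(y>-.02)&(y<.06)
for s in np.arange(.445,.482,.003):
    q=P0[cr&(x>=s)&(x<s+.003)]
    if len(q): print(round(s,3),len(q),np.round([q[:,1].min(),q[:,1].max(),np.median(q[:,2])],4))
print(env.get_obs()["grip_width"],env.get_obs()["tool_pos"])
```

```text
0.448 17 [0.0075 0.0394 0.0709]
0.451 26 [0.0074 0.0412 0.0735]
0.454 28 [0.0074 0.0412 0.0748]
0.457 27 [0.0073 0.041  0.0752]
0.46 28 [0.0052 0.041  0.0744]
0.463 20 [0.0052 0.041  0.0724]
0.466 12 [0.017  0.039  0.0723]
0.469 9 [0.0169 0.0269 0.0724]
0.472 9 [0.0169 0.0269 0.0733]
0.475 7 [0.0168 0.0267 0.0725]
0.478 11 [0.0167 0.0267 0.0709]
0.481 3 [0.0167 0.0226 0.0719]
0.024437359029881815 [0.44768657 0.31742173 0.18537913]
```

View pics/s1.png

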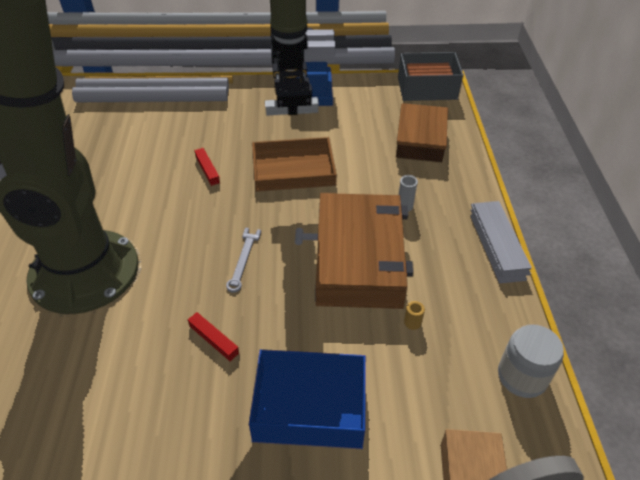

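The side view shows the bar held level at (292,105) above the tray (293,163). Lowering it next.

Emit:
{"method": "move_arm", "body": {"steps": [[[0, 0, 0.015], 0], [[0, 0, 0.04], 0], [[0, 0, 0.07], 0], [[0, 0, 0.1], 0], [[0, 0, 0.125], 0], [[0, 0, 0.145], 0], [[0, 0, 0.157], 0], [[0, 0, 0.162], 0], [[0, 0, 0.165], 0], [[0, 0, 0.167], 0], [[0, 0, 0.167], 0], [[0, 0, 0.167], 0]]}}

```text
time_s: 8.8
tool_pos: [0.4473, 0.3186, 0.0184]
tool_rot: [-180.0, -0.0, 4.5]
force: [-0.6, -0.1, -3.2]
grip_width: 0.0248
```

Emit:
{"method": "move_arm", "body": {"steps": [[[0, 0, 0], 0], [[0, 0, 0], 0], [[0, 0, 0], 0], [[0, 0, 0], 0]], "hand": -0.2}}

```text
time_s: 9.3
tool_pos: [0.4471, 0.3184, 0.0181]
tool_rot: [180.0, -0.0, 4.5]
force: [-0.3, -0.2, 0.0]
grip_width: 0.0503
```

Emit:
{"method": "move_arm", "body": {"steps": [[[0, 0, -0.015], 0], [[0, 0, -0.04], 0], [[0, 0, -0.075], 0], [[0, 0, -0.11], 0], [[0, 0.015, -0.135], 0], [[-0.002, 0.045, -0.142], 0.02], [[-0.004, 0.08, -0.142], 0.04], [[-0.006, 0.12, -0.142], 0.06], [[-0.008, 0.16, -0.142], 0.08], [[-0.009, 0.2, -0.142], 0.1], [[-0.01, 0.235, -0.142], 0.12], [[-0.012, 0.265, -0.142], 0.135], [[-0.013, 0.285, -0.142], 0.148], [[-0.013, 0.295, -0.142], 0.148], [[-0.013, 0.295, -0.142], 0.148]], "hand": -0.6}}

```text
time_s: 11.18
tool_pos: [0.4574, 0.0235, 0.1602]
tool_rot: [-180.0, -0.0, -4.0]
force: [-0.2, 1.1, -0.1]
grip_width: 0.0696
```

Run:
```python
from h import *
im,d=cam("side")
im2,d2=cam("top")
a=cv2.resize(im[120:280,240:420,::-1],None,fx=2.2,fy=2.2); b=cv2.resize(im2[140:340,110:290,::-1],(396,352))
cv2.imwrite("pics/c2.png",np.hstack([a,b[:352]]) if a.shape[0]==b.shape[0] else a)
for n,dd in(("top",d2),("side",d)):
    for r in env.cut_out(n,"bar_center")[:3]:
        P=cloud(n,r["region"],dd); print(n,round(r["conf"],2),np.round(r["uv"]),rect(P),np.round(np.percentile(P[:,2],[5,50,95]),4))
print(env.get_obs()["tool_pos"],env.get_obs()["tool_rot"])
```

```text
top 0.83 [162. 279.] (array([446.7, 321.9]), array([118.8,  35.2]), 3.6) [0.0147 0.0317 0.0352]
top 0.67 [162. 382.] (array([229.3, 323.2]), array([ 27.6, 132.3]), 22.9) [0.0041 0.025  0.0282]
top 0.65 [408. 348.] (array([ 288.8, -181.1]), array([ 24.4, 119.2]), 46.6) [0.018  0.0245 0.0282]
side 0.75 [213. 338.] (array([ 286.8, -183.3]), array([ 25.8, 121.1]), 45.6) [0.0071 0.0236 0.0272]
side 0.75 [360. 242.] (array([562.3,  50.5]), array([337.1, 233.8]), 86.5) [0.0694 0.0731 0.0762]
side 0.55 [207. 169.] (array([232. , 316.8]), array([ 32.6, 126.3]), 22.3) [0.0024 0.0231 0.0277]
[0.45726017 0.02451593 0.16001521] [-1.79982454e+02  8.53428599e-03 -3.84905718e+00]
```

View pics/c2.png

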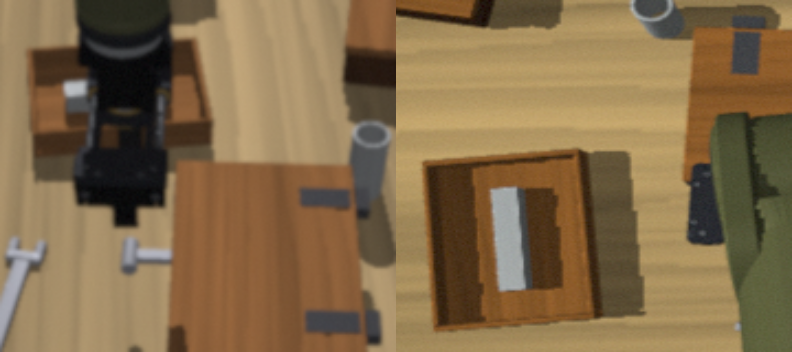

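The bar lies flat in the tray: top at z≈0.032, with both walls clear. Next I check the pull from the side camera before going down.

Run:
```python
from h import *
im,d=cam("side")
v,u=np.mgrid[0:480,0:640]
P=world("side",np.c_[u.ravel(),v.ravel()],d.ravel()).reshape(480,640,3)
x,y,z=P[...,0],P[...,1],P[...,2]
m=(d>0)&(z>.05)&(z<.09)&(x>.43)&(x<.49)&(y>-.02)&(y<.06)
for s in np.arange(.44,.486,.003):
    q=P[m&(x>=s)&(x<s+.003)]
    if len(q): print(round(s,3),len(q),np.round([q[:,1].min(),q[:,1].max(),np.median(q[:,2])],4))
```

```text
0.446 3 [0.0055 0.015  0.0678]
0.449 13 [0.0037 0.0395 0.0711]
0.452 33 [0.0049 0.0396 0.0734]
0.455 17 [0.0031 0.0388 0.0732]
0.458 28 [0.0032 0.0411 0.0731]
0.461 21 [0.0051 0.039  0.0716]
0.464 10 [0.0144 0.0369 0.0696]
0.467 14 [0.015  0.0282 0.0705]
0.47 7 [0.0166 0.0272 0.0721]
0.473 13 [0.0152 0.028  0.07  ]
0.476 6 [0.0121 0.0242 0.0709]
0.479 11 [0.0143 0.0231 0.069 ]
0.482 7 [0.0115 0.0248 0.0702]
0.485 6 [0.014  0.0234 0.0706]
```

Emit:
{"method": "move_arm", "body": {"steps": [[[0, 0.0, 0.012], 0], [[0, 0.001, 0.035], 0], [[0, 0.001, 0.06], 0], [[0, 0.001, 0.08], 0], [[0, 0.001, 0.093], 0], [[0, 0.001, 0.1], 0], [[0, 0.001, 0.103], 0], [[0, 0.001, 0.103], 0], [[0, 0.001, 0.103], 0]]}}

```text
time_s: 12.55
tool_pos: [0.4577, 0.0223, 0.0576]
tool_rot: [180.0, -0.1, -4.0]
force: [0.1, 0.2, 0.4]
grip_width: 0.0692
```

Emit:
{"method": "move_arm", "body": {"steps": [[[0, 0, 0], 0], [[0, 0, 0], 0], [[0, 0, 0], 0], [[0, 0, 0], 0], [[0, 0, 0], 0], [[0, 0, 0], 0], [[0, 0, 0], 0]], "hand": 1, "squeeze": 45}}

```text
time_s: 13.42
tool_pos: [0.4573, 0.0232, 0.057]
tool_rot: [-179.9, -0.0, -3.9]
force: [1.0, 4.7, -0.9]
grip_width: 0.0354
```

Emit:
{"method": "move_arm", "body": {"steps": [[[0, 0, -0.004], 0], [[0.0003, 0, -0.0115], 0], [[0.0012, 0, -0.023], 0], [[0.0027, 0, -0.0344], 0], [[0.0048, 0, -0.0457], 0], [[0.0075, 0, -0.0569], 0], [[0.0075, 0, -0.0569], 0], [[0.0075, 0, -0.0569], 0]]}}

```text
time_s: 14.42
tool_pos: [0.4644, 0.0227, 0.1133]
tool_rot: [-179.9, 0.0, -3.9]
force: [1.5, 6.3, -4.4]
grip_width: 0.0353
```

Emit:
{"method": "move_arm", "body": {"steps": [[[0.0033, 0, -0.0111], 0], [[0.0071, 0, -0.0219], 0], [[0.0115, 0, -0.0326], 0], [[0.0165, 0, -0.043], 0], [[0.022, 0, -0.0531], 0], [[0.028, 0, -0.0629], 0], [[0.0345, 0, -0.0724], 0], [[0.0415, 0, -0.0816], 0], [[0.049, 0, -0.0903], 0], [[0.0569, 0, -0.0987], 0], [[0.0653, 0, -0.1066], 0], [[0.074, 0, -0.1141], 0], [[0.0832, 0, -0.1211], 0], [[0.0927, 0, -0.1276], 0], [[0.0985, 0, -0.1312], 0], [[0.1025, 0, -0.1336], 0], [[0.1025, 0, -0.1336], 0], [[0.1025, 0, -0.1336], 0]]}}

```text
time_s: 16.68
tool_pos: [0.5653, 0.0156, 0.2468]
tool_rot: [-180.0, 0.2, -3.9]
force: [-3.1, 4.4, 0.9]
grip_width: 0.0354
```

Run:
```python
from h import *
o=env.get_obs();print(o["tool_pos"],o["tool_rot"],o["force"],o["grip_width"])
out=[]
for n in("side","top"):
    im,d=cam(n); out.append(cv2.resize(im[:,:,::-1],(400,300)))
    if n=="side": out[0]=cv2.resize(im[100:340,230:470,::-1],(400,400))
    else: out[1]=cv2.resize(im[100:340,110:410,::-1],(400,400))
    v,u=np.mgrid[0:480,0:640]
    P=world(n,np.c_[u.ravel(),v.ravel()],d.ravel()).reshape(480,640,3)
    hsv=cv2.cvtColor(im,cv2.COLOR_RGB2HSV)
    c=np.radians(-4);h=np.array([.678,.008])
    X=(P[...,:2]-h)@np.array([np.cos(c),np.sin(c)]); Y=(P[...,:2]-h)@np.array([-np.sin(c),np.cos(c)])
    m=(d>0)&(abs(Y)<.125)&(X>-.13)&(X<.02)&(P[...,2]>.09)&(P[...,2]<.25)&(hsv[...,0]<20)&(hsv[...,1]>110)
    if m.sum()>50:
        q=np.c_[X[m],P[...,2][m]]; mu=np.median(q,0)
        for _ in range(4):
            w=np.linalg.svd(q-q.mean(0),full_matrices=False)[2][0]
            r=abs((q-q.mean(0))@np.array([-w[1],w[0]])); q=q[r<max(.006,np.percentile(r,60))]
        print(n,m.sum(),len(q),"lid deg",np.degrees(np.arctan2(w[1],-w[0]))%180,"X,z mean",q.mean(0))
    for qn in("tube","bush","bar_center"):
        for r in env.cut_out(n,qn)[:2]:
            Q=cloud(n,r["region"],d)
            if len(Q)>5: print(n,qn,round(r["conf"],2),np.round(r["uv"]),np.round(np.median(Q,0),3),rect(Q))
cv2.imwrite("pics/f.png",np.hstack(out))
```

```text
[0.56533549 0.01555559 0.24681649] [-179.97664576    0.24167873   -3.91416838] [-3.10401963  4.40348262  0.90942742] 0.03537257312054706
side 2547 2470 lid deg 58.78851451919384 X,z mean [-0.05143829  0.16151175]
side tube 0.98 [410. 191.] [0.711 0.16  0.06 ] (array([708.1, 172.8]), array([36.8, 43.3]), 10.2)
side bush 0.71 [414. 312.] [ 0.678 -0.165  0.037] (array([ 686.6, -141.2]), array([72.1, 35.2]), 66.0)
side bar_center 0.91 [214. 335.] [ 0.29  -0.19   0.024] (array([ 287.3, -183.3]), array([ 27.2, 120.2]), 46.6)
side bar_center 0.85 [207. 167.] [0.229 0.311 0.023] (array([224.6, 333.5]), array([ 33.6, 160.2]), 21.9)
top 272 248 lid deg 57.57616717841474 X,z mean [-0.07199405  0.19673122]
top tube 0.59 [226. 144.] [0.708 0.175 0.052] (array([719.5, 186.5]), array([69.5, 36.6]), 45.6)
top bush 0.6 [382. 155.] [ 0.679 -0.154  0.044] (array([ 680.3, -154.3]), array([34.1, 34.1]), 61.0)
top bar_center 0.89 [165. 383.] [0.233 0.314 0.025] (array([231.9, 317.8]), array([ 25.4, 120.2]), 22.5)
top bar_center 0.73 [411. 341.] [ 0.302 -0.193  0.024] (array([ 300.9, -192.5]), array([25.7, 93.2]), 45.1)
```

View pics/f.png

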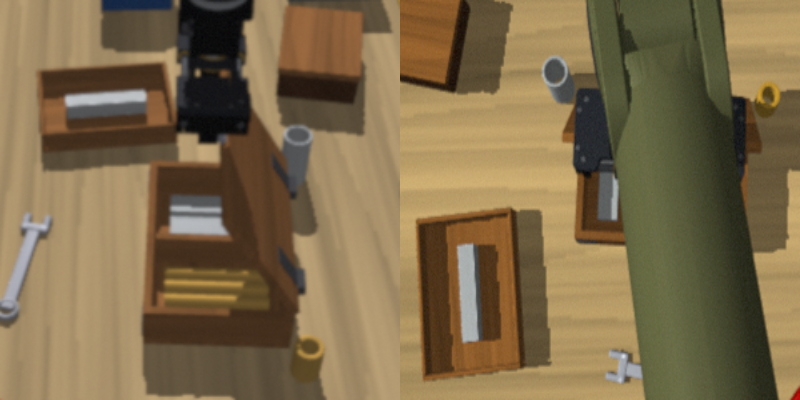

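All estimates are inside the band: kinematics 59.6°, side camera 58.8°, top camera 57.6° from a few points. I'll nudge it 1° up to centre it and check that it stays still.

Emit:
{"method": "move_arm", "body": {"steps": [[[0.0016, 0, -0.0009], 0], [[0.0033, 0, -0.0019], 0], [[0.0033, 0, -0.0019], 0], [[0.0033, 0, -0.0019], 0], [[0.0033, 0, -0.0019], 0], [[0.0033, 0, -0.0019], 0], [[0.0033, 0, -0.0019], 0], [[0.0033, 0, -0.0019], 0], [[0.0033, 0, -0.0019], 0], [[0.0033, 0, -0.0019], 0]]}}

```text
time_s: 18.32
tool_pos: [0.5685, 0.0153, 0.2486]
tool_rot: [-180.0, 0.3, -3.9]
force: [-2.3, 4.5, 1.0]
grip_width: 0.0352
```

Run:
```python
from h import *
o=env.get_obs();print(o["tool_pos"],o["force"],o["grip_width"],abs(o["joint_velocities"]).max())
im,d=cam("side")
v,u=np.mgrid[0:480,0:640]
P=world("side",np.c_[u.ravel(),v.ravel()],d.ravel()).reshape(480,640,3)
hsv=cv2.cvtColor(im,cv2.COLOR_RGB2HSV)
c=np.radians(-4);D=P[...,:2]-[.678,.008]
X=D@[np.cos(c),np.sin(c)];Y=D@[-np.sin(c),np.cos(c)]
m=(d>0)&(abs(Y)<.125)&(X>-.13)&(X<.02)&(P[...,2]>.09)&(P[...,2]<.25)&(hsv[...,0]<20)&(hsv[...,1]>110)
w=cv2.fitLine(np.c_[X[m],P[...,2][m]].astype(np.float32),cv2.DIST_HUBER,0,.001,.001).ravel()
a=np.degrees(np.arctan2(w[1],-w[0]))%180; print("lid",a)
s=np.degrees(np.arcsin((o["tool_pos"][2]+.011-.068)/.22)); print("kin",s)
if 56.5<s<63.5 and 56.5<a<63.5 and o["grip_width"]>.03: print(env.sign_off())
```

```text
[0.56851096 0.0152975  0.24864268] [-2.26887344  4.46290687  0.98653688] 0.035213774702301984 0.05759688736947901
lid 60.342384
kin 60.587081430311535
the job is handed in; nothing more can be done
None
```

I moved the aluminium bar into the tray and raised the lid by its pull. I then handed the job in at about 18 s, with the gripper still holding the lid open at about 60°.

- **Lid angle:** the last check gave 60.3° from the side camera and 60.6° from the arm's position. Just before a final 1° nudge, the top camera had read lower (57.6°, from only a few points). The arm was still, the grip width was 35 mm, and the highest force I read at the wrist was about 8 N.
- **Bar:** in the pictures it lies flat on the tray floor, clear of the walls, with its top 32 mm above the bench. On the final look the detector missed it, so I relied on the picture there.
- **Tube and bush:** both were still upright in their original places in the final pictures. The detector's positions agreed to within a few millimetres. I never reached for the red look-alike bars.

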